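Set a fixture gap with a thickness gauge

TASK

Set the gap of the steel fixture with the largest of the three gauges in the wooden rack: take it out and stand its tongue upright in the gap between the fixed anvil and the sliding jaw, near the middle of the jaws' width, fully down until the cross guard rests on top of both. Then slide the jaw in toward the anvil until the blade is held between jaw and anvil with no play, and leave the gauge standing there. Leave the other two gauges in the rack and do not shove the cone, ring or marker about.

Things in the scene. Friction and masses are not known exactly. Their poses are not given: they have to be found in the camera images.
- fixture: Steel gap fixture, fixed, turned a little about z. Origin: on the table, z up. Grey base plate 90 mm (x), y -85 to +80 mm, top at z = 12 mm. Fixed anvil: block x -30 to +30, y +30 to +75 mm, top z = 52 mm, measuring face at y = +30 looking to -y. The sliding jaw faces it from -y. The gap is open above and at both x ends, and 40 mm deep, down to the base plate.
- jaw (a joint): Sliding jaw's travel along the fixture's +y, m: 0 open, at most 0.028. Jaw 60 mm wide (x), 80 mm long (y), top at z = 52 mm, level with the anvil's. Gap between jaw and anvil = 30 mm minus this value; at the start 0.007 to 0.013 (gap 23 to 17 mm). Slides with about 3 N of friction and stays where it is left.
- jaw_lug (a point): Top centre of the push lug that stands up at the jaw's outer end and moves with it. Lug 40 mm wide (x), 12 mm thick (y), 33 mm above the jaw's top; this point is 85 mm above the table, 72 mm behind (fixture's -y) the jaw's measuring face, at mid-width. Push its outer face toward the fixture's +y to close the jaw. Axes as the fixture's.
- anvil_edge (a point): Middle of the upper edge of the anvil's measuring face: x = 0, y = +30 mm, z = 52 mm in the fixture's frame. Axes as the fixture's.
- gauge_large: Largest of three loose steel gauges. Origin: middle of the tongue's lower end; z up. Tongue 12 mm thick (y), 40 wide (x), z 0 to 30 mm; dark cross guard 48 (x) by 44 mm (y), z 30 to 36; flat grip tab 12 thick (y), 48 wide (x), z 36 to 78 mm. 0.2 to 0.4 kg. Stands in a rack slot, guard on the rack's top. Symmetric by a half turn about z. Seated in the gap, its origin is 22 mm above the table.
- gauge_medium: Middle gauge, same form and axes as the largest: 8 mm thick, guard 36 by 44 mm, tab 36 mm wide and 34 mm high. Stays in the rack.
- gauge_small: Smallest gauge, same form and axes as the largest: 5 mm thick, guard 26 by 44 mm, tab 26 mm wide and 26 mm high. Stays in the rack.
- rack: Wooden block 206 mm (x) by 64 mm (y) by 45 mm high, fixed, turned a little about z. Origin: centre of its underside. Three equal slots, 45 mm (x) by 19 mm (y), 36 mm deep, open above, at x = -64, 0, +64 mm. Which gauge stands in which slot varies, as does whether rack or fixture is on the left.
- marker: Bystander: capped marker pen, 132 mm long, lying between rack and fixture. Origin: under its middle.
- cone: Bystander: bearing cone, 50 mm across, 18 mm high, beyond the fixture (its +x side), near the anvil. Origin: centre of its underside.
- ring: Bystander: bearing outer ring, 48 mm across, 12 mm high, beyond the fixture (its +x side), near the jaw. Origin: centre of its underside.

How it is judged (in metres and radians):
On the way, in this order (a step that is already met when the one before it is completed fails the run):
1. the largest gauge stands in the gap, its guard resting on anvil and jaw (z of gauge_large in the frame of fixture between 0.0195 and 0.0245 m and x of gauge_large in the frame of fixture between -0.012 and 0.012 m and y of gauge_large in the frame of fixture between 0 and 0.027 m and angle between the z axis of gauge_large and the z axis of fixture, either way round below 0.06 rad), for 0.2 s.
2. the jaw is slid up against the blade (all of step 1 and value of joint jaw between 0.0165 and 0.0195 m), for 0.2 s.
At the end, for the whole second after the job is handed in: Largest gauge upright and square (3.4 deg) in the gap, within 12 mm of mid-width, guard within 2.5 mm of resting on anvil and jaw; jaw closed on the blade with at most 1.5 mm play; all at rest; the other gauges within 15 mm of where they stood in the rack (all of step 2 and angle between the y axis of gauge_large and the y axis of fixture, either way round below 0.06 rad and distance of each of gauge_medium, gauge_small from where it was at the start of the episode below 0.015 m and linear speed of gauge_large below 0.01 m/s and velocity of joint jaw below 0.005 m/s); the robot touches nothing.
It fails at once if the cone, ring or marker is shoved more than 30 mm (distance of any of cone, ring, marker from where it was at the start of the episode above 0.03 m).
It also fails if it takes over 54 s, if anything falls off the work surface, if the arm or the gripper's body presses on something with over 40 N, if the wrist force passes 120 N, or if a joint passes its speed limit or range.

ROBOT

A 6-joint arm with a two-finger parallel gripper is mounted at the origin on a cart in front of the work surface, level with it; the furniture and walls round the work are solid. World frame = base frame: x ahead of the robot, y to its left, z up, the work surface at z = 0. Lengths are in mm, angles in degrees, forces in N, time in s.
With the tool pointing down it reaches from about 300 to 850 mm from the base axis. Payload 4.2 kg.
Tool frame: the origin (TCP) lies at the very end of the fingers, on their centre line; the grasp point (between the pads) lies 19 mm behind it (env.grasp_offset is the distance from the TCP to the grasp point, in mm); z points along the fingers, y is the line along which they close (so a half turn about z gives the same grasp; the last joint's range is limited). The gripper opens to 91 mm and grips with 3 to 60 N. Pads are 32 mm wide; open, the fingers measure 118 mm over their backs; the gripper's body (76 mm by 178 mm) begins 60 mm behind the grasp point.
Start: joints at [66.921, 18.312, 89.639, -0, 72.044, -1.146], TCP at [214.777, 533.399, 213.976] pointing down, gripper open.
Joint ranges: [-177.97, 177.97], [-48.28, 115.42], [12.27, 149.76], [-77.06, 257.06], [2.81, 150.46], [-146.56, 146.56]. Speed limits (degrees/s): [147.25, 147.25, 180, 180, 180, 180].

INTERFACE

Orientations are given as [roll, pitch, yaw] about the fixed x, y, z axes, in that order (R = Rz(yaw) Ry(pitch) Rx(roll)).
In Python, from workcell import env, eyes gives the robot as it stands.
- The arm moves only by the tool send_rows, never from a script. Its arguments are lists of equal length, an entry for each row: "grip": the opening, from -1 (shut) to 1 (fully open), so that 0 is half open; "xyz": the shift along the world's x, y, z in m, a list of three; "yaw": the turn about the world's z in degrees. A call has 1 to 8 rows; each row is the pose to reach, as a shift and turn from the pose commanded when the call began; what a row does not reach only later rows make up. A row lasts 1/12 s, in which the tool goes at most 41.7 mm and 7.16 degrees, less where a joint would pass 70% of its speed; a pose out of reach is approached as far as the arm can. A call with a gripper value outside its range is refused whole. The fingers move at their own pace and stop on an object; "grip_force" is the grip in N (left out, the last holds). Time passes only in rows, so rows that repeat a pose let the fingers close. It gives the time, the measured TCP pose, the force, the opening and the grip force at its end, in the units of the state.
- env.state(): the state, without advancing time (a new reading comes with each control period).
- eyes.grab_frame(name): name is "scene" or "top" or "wrist"; returns a dict with "frame" (420x560x3 uint8, red, green, blue), "fx", "fy", "cx", "cy" (pixels), "pose" (4x4, takes a point from camera to world coordinates). Camera axes: x right, y down, z forward; pixel columns grow to the right and rows downward; lengths in mm; the calibration is good to about 2 mm. A picture is of the moment at which its call begins. There is no depth.
- env.job_done(): hands the job in; it is judged then, once.
The state is a dict: "time_s": time; "qpos": joint angles; "qvel": joint speeds; "effort": joint torques, N m; "ee_pos": TCP position; "ee_rot": TCP orientation; "force": force on the tool from outside, world axes, zero at the start; "torque": the same for the moment, N m; "gripper_width": finger opening in mm; "gripper_force": force on a finger pad.
Only numpy, scipy, OpenCV 4.12 (cv2) and the standard library are available. Lean on these libraries where they do the work, as an engineer would, in place of code of your own. Each camera call takes 0.05 s, during which the arm holds its last target. There are 200 camera calls.

## Working session

There is one attempt and no reset: what is moved stays moved. The work goes in short steps, Python scripts to look and compute and a tool call to move; the robot and the scene stay as the last step left them, time stands still between calls to the robot, and variables do not carry over. Pictures are saved under pics/ and viewed, at most 13 in all, crops included, and the job is handed in when it is done.

Besides the shell and the picture viewer there is one more tool, called after "Request:" in YAML: its name, and indented under it one key for each argument. send_rows: Moves the arm, as the interface text tells. Its arguments: {"type":"object","properties":{"grip":{"type":"array"},"xyz":{"type":"array"},"yaw":{"type":"array"},"grip_force":{"type":"number"}},"required":["grip","xyz","yaw"]}

```bash
mkdir -p pics; cat > h.py <<'E'
import numpy as np, cv2
from workcell import env, eyes
def grab(n,save=None):
    f=eyes.grab_frame(n); f['frame']=np.asarray(f['frame'])
    if save: cv2.imwrite(f'pics/{save}.png',cv2.cvtColor(f['frame'],cv2.COLOR_RGB2BGR)); np.savez(f'{save}.npz',**f)
    return f
def load(s): return dict(np.load(f'{s}.npz'))
def plane(f,uv,z):
    uv=np.atleast_2d(np.array(uv,float)); T=np.array(f['pose'])
    d=np.c_[(uv[:,0]-f['cx'])/f['fx'],(uv[:,1]-f['cy'])/f['fy'],np.ones(len(uv))]@T[:3,:3].T
    return T[:3,3]+d*((z-T[2,3])/d[:,2])[:,None]
def ray(f,uv):
    T=np.array(f['pose']); d=T[:3,:3]@[(uv[0]-f['cx'])/f['fx'],(uv[1]-f['cy'])/f['fy'],1]
    return T[:3,3],d/np.linalg.norm(d)
def tri(obs):
    A=np.zeros((3,3));b=np.zeros(3)
    for f,uv in obs:
        o,d=ray(f,uv);P=np.eye(3)-np.outer(d,d);A+=P;b+=P@o
    x=np.linalg.solve(A,b); return x,[np.linalg.norm((np.eye(3)-np.outer(d,d))@(x-o)) for o,d in (ray(f,u) for f,u in obs)]
def proj(f,p):
    T=np.array(f['pose']);c=T[:3,:3].T@(np.array(p,float)-T[:3,3]);return np.array([f['fx']*c[0]/c[2]+f['cx'],f['fy']*c[1]/c[2]+f['cy']])
E
python3 - <<'E'
from h import *
for n in('top','scene'):
    f=grab(n,n+'0');print(n,f['fx'],f['cx'],f['cy'],np.round(f['pose'],3).tolist())
print(env.state())
E
```

```text
top 423.19977754409246 280.7418342123822 209.97680976904294 [[-0.015, -0.982, 0.188, 369.679], [-1.0, 0.019, 0.019, -198.819], [-0.022, -0.187, -0.982, 1039.126], [0.0, 0.0, 0.0, 1.0]]
scene 398.9961591081452 282.05234882489475 203.19607860631157 [[-0.899, -0.207, 0.385, 219.921], [-0.437, 0.373, -0.818, 493.169], [0.026, -0.904, -0.426, 430.217], [0.0, 0.0, 0.0, 1.0]]
{'time_s': 0.1, 'qpos': array([ 6.69217236e+01,  1.83474542e+01,  8.96983790e+01, -5.04025717e-04,
        7.20435725e+01, -1.14584485e+00]), 'qvel': array([ 0.01990528, -0.05908214, -0.22020229,  0.16684701,  0.07617208,
        0.08686902]), 'effort': array([ 8.73824865e-04, -4.13325584e+01, -2.32510525e+01,  7.31764734e-02,
        4.21933341e-02, -6.29861142e-05]), 'ee_pos': array([214.59797015, 532.97739861, 213.21662953]), 'ee_rot': array([-1.79910603e+02, -1.30874791e-03,  1.58067723e+02]), 'force': array([ 0.28983954, -0.14029484,  0.27649127]), 'torque': array([ 0.03223317, -0.00564936, -0.00764294]), 'gripper_force': 0.0, 'gripper_width': 91.51080551672176}
```

View pics/top0.png

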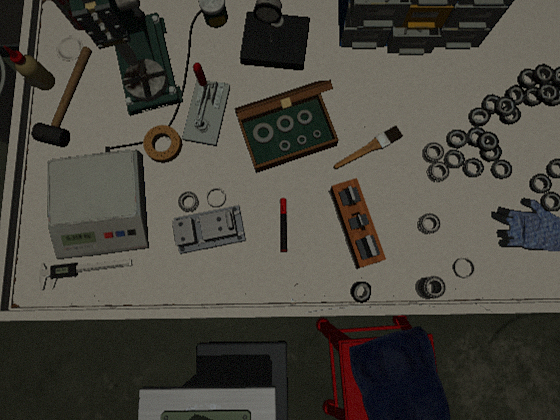

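View pics/scene0.png

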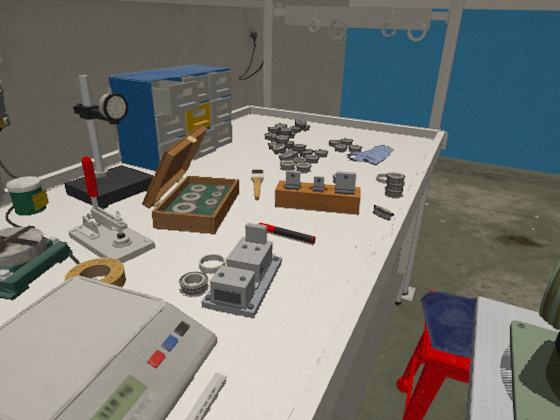

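The top view shows the fixture at about (209,228), with the anvil to the left and the lug at the right end. The marker is at (283,225) and the rack at about (357,222), with the largest gauge in the lowest slot near (368,247). The scene view confirms this: the biggest tab is at (345,183), in the slot nearest the robot, and the lug is at (256,235). I'll get rough positions, then use the wrist camera.

```bash
python3 - <<'E'
from h import *
t=load('top0');s=load('scene0')
print(plane(t,[(368,247),(357,220),(349,195)],85).round(0))
print('rack corners',plane(t,[(331,182),(354,179),(385,260),(362,268)],45).round(0))
print('fix',plane(t,[(173,212),(242,205),(245,241),(176,252)],12).round(0))
print('marker',plane(t,[(283,200),(283,252)],8).round(0))
print('large tab tri',tri([(t,(371,238)),(s,(345,175))]))
w=grab('wrist');T=np.array(w['pose']);print(w['fx'],T.round(3).tolist())
import scipy.spatial.transform as tr
e=env.state();R=tr.Rotation.from_euler('xyz',e['ee_rot'],degrees=True).as_matrix()
print('cam in tool',(R.T@(T[:3,3]-e['ee_pos'])).round(1),(R.T@T[:3,:3]).round(3).tolist())
E
```

```text
[[ 463. -376.   85.]
 [ 525. -354.   85.]
 [ 584. -338.   85.]]
rack corners [[ 626. -302.   45.]
 [ 632. -358.   45.]
 [ 436. -421.   45.]
 [ 419. -366.   45.]]
fix [[566.  88.  12.]
 [580. -83.  12.]
 [490. -91.  12.]
 [467.  78.  12.]]
marker [[ 592. -185.    8.]
 [ 462. -183.    8.]]
large tab tri (array([ 475.91771578, -385.10485426,   85.47498731]), [np.float64(7.818544936829238), np.float64(7.818544936829057)])
330.4765949020015 [[0.372, 0.901, 0.221, 153.418], [0.928, -0.361, -0.09, 558.168], [-0.001, 0.239, -0.971, 384.705], [0.0, 0.0, 0.0, 1.0]]
cam in tool [  66.2    0.2 -171.4] [[0.002, -0.971, -0.239], [1.0, 0.002, 0.0], [0.0, -0.239, 0.971]]
```

Request:
send_rows:
  grip: [1,1,1,1,1,1,1,1]
  xyz:
    - [0.015,-0.022,0.002]
    - [0.03,-0.044,0.004]
    - [0.045,-0.066,0.006]
    - [0.06,-0.088,0.006]
    - [0.075,-0.11,0.006]
    - [0.09,-0.132,0.006]
    - [0.105,-0.154,0.006]
    - [0.12,-0.176,0.006]
  yaw: [-7,-14,-21,-28,-35,-42,-49,-56]

```text
time_s: 0.82
ee_pos: [335.2, 356.1, 219.8]
ee_rot: [-180.0, 0.0, 101.7]
force: [-0.2, -0.3, -0.2]
gripper_width: 91.2
gripper_force: 0.0
```

Request:
send_rows:
  grip: [1,1,1,1,1,1,1,1]
  xyz:
    - [0.015,-0.022,0]
    - [0.03,-0.044,0]
    - [0.045,-0.066,0]
    - [0.06,-0.088,0]
    - [0.075,-0.11,0]
    - [0.09,-0.132,0]
    - [0.105,-0.154,0]
    - [0.12,-0.176,0]
  yaw: [-7,-14,-21,-28,-35,-42,-49,-56]

```text
time_s: 1.48
ee_pos: [455.1, 180.2, 219.8]
ee_rot: [-180.0, 0.0, 45.7]
force: [0.2, -0.6, 0.1]
gripper_width: 91.5
gripper_force: 0.0
```

Request:
send_rows:
  grip: [1,1,1,1,1,1,1,1]
  xyz:
    - [0.015,-0.022,0]
    - [0.03,-0.044,0]
    - [0.045,-0.066,0]
    - [0.06,-0.088,0]
    - [0.075,-0.11,0]
    - [0.09,-0.132,0]
    - [0.09,-0.132,0]
    - [0.09,-0.132,0]
  yaw: [-7,-14,-21,-28,-35,-40,-40,-40]

```text
time_s: 2.15
ee_pos: [544.9, 48.5, 219.4]
ee_rot: [-180.0, 0.1, 6.0]
force: [0.5, 0.4, -1.0]
gripper_width: 91.1
gripper_force: 0.0
```

```bash
python3 - <<'E'
from h import *
f=grab('wrist','w1');e=env.state();print(e['time_s'],e['ee_pos'],e['ee_rot'],e['qpos'].round(1))
E
```

```text
2.2 [544.35461701  49.36024056 219.49271964] [-1.79972116e+02  8.21154528e-02  6.07214267e+00] [ 4.  15.6 92.8  0.  71.7 87.9]
```

View pics/w1.png

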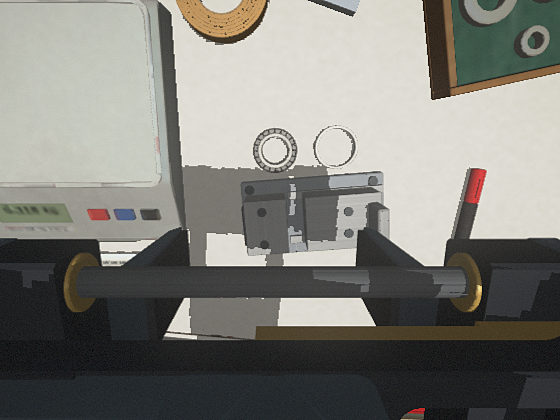

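The wrist view shows the fixture at rows 172–255, with the anvil on the left and the jaw and lug at (383,222). The gripper covers the lower part, so I'll back up and take two views for triangulation.

Request:
send_rows:
  grip: [1,1,1,1,1,1]
  xyz:
    - [-0.025,0.0,0]
    - [-0.05,0.0,0]
    - [-0.075,0.0,0]
    - [-0.085,0.0,0]
    - [-0.085,0.0,0]
    - [-0.085,0.0,0]
  yaw: [0,0,0,0,0,0]

```text
time_s: 2.7
ee_pos: [460.2, 50.1, 220.5]
ee_rot: [180.0, -0.1, 6.2]
force: [-1.1, 0.6, 0.0]
gripper_width: 91.1
gripper_force: 0.0
```

```bash
python3 - <<'E'
from h import *
f=grab('wrist','w2')
E
```

Request:
send_rows:
  grip: [1,1,1,1,1,1,1]
  xyz:
    - [0,-0.025,0]
    - [0,-0.055,0]
    - [0,-0.085,0]
    - [0,-0.11,0]
    - [0,-0.12,0]
    - [0,-0.12,0]
    - [0,-0.12,0]
  yaw: [0,0,0,0,0,0,0]

```text
time_s: 3.33
ee_pos: [460.5, -70.4, 219.8]
ee_rot: [-180.0, -0.0, 6.0]
force: [0.0, 0.1, 0.4]
gripper_width: 90.9
gripper_force: 0.0
```

```bash
python3 - <<'E'
from h import *
f=grab('wrist','w3');a=load('w2')
print(f['pose'][:3,3],a['pose'][:3,3],env.state()['ee_pos'])
o=[cv2.resize(x['frame'][130:400,150:550] if 0 else x['frame'][120:270,150:550],(800,300),interpolation=cv2.INTER_CUBIC) for x in(a,f)]
cv2.imwrite('pics/w23.png',cv2.cvtColor(np.vstack(o),cv2.COLOR_RGB2BGR))
E
```

```text
[527.42087437 -63.57070045 391.24490354] [526.71091932  57.21587643 392.17154307] [460.28701687 -69.91099812 219.76088659]
```

View pics/w23.png

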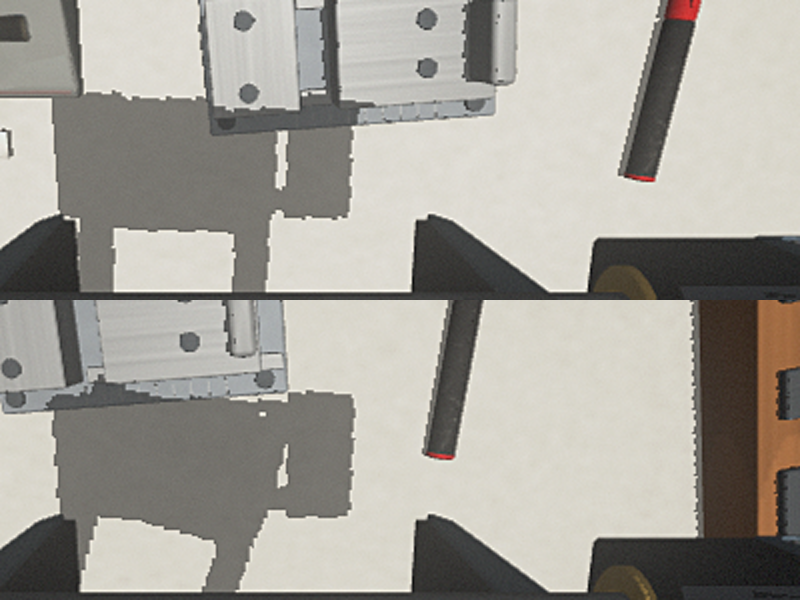

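The anvil's edges sit near crop x≈300 in w2, and the lug is at the right end. I need the whole fixture, so I'll crop it better from the saved frames.

```bash
python3 - <<'E'
from h import *
o=[cv2.resize(load(n)['frame'][85:185,c:c+200],(800,400),interpolation=cv2.INTER_CUBIC)[:300+100] for n,c in(('w2',230),('w3',125))]
o=[cv2.resize(x,(800,300)) for x in o]
cv2.imwrite('pics/w23b.png',cv2.cvtColor(np.vstack(o),cv2.COLOR_RGB2BGR))
E
```

```text
(no output)
```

View pics/w23b.png

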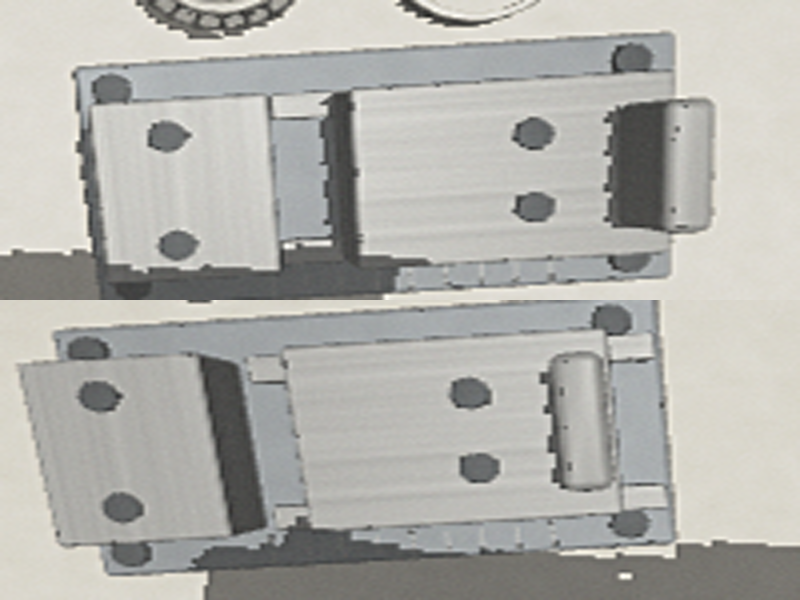

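In the top half (w2), the anvil's face edge runs (268,97)–(281,268), the jaw face (350,90)–(360,262) and the lug top is centred at (690,165). In the bottom half (w3), they are (195,354)–(231,537), (283,348)–(309,530) and (581,421). I'll triangulate these.

```bash
python3 - <<'E'
from h import *
a,b=load('w2'),load('w3')
A=lambda p:(230+p[0]/4-.4,85+p[1]/3-.4); B=lambda p:(125+p[0]/4-.4,85+(p[1]-300)/3-.4)
P={}
for n,p,q in [('af',(269,97),(195,354)),('an',(281,268),(231,537)),('ao',(90,105),(20,366)),('aon',(103,270),(57,545)),('jf',(350,90),(283,348)),('jn',(360,262),(309,530)),('jo',(672,73),(604,330)),('bolt1',(533,133),(470,393)),('bolt2',(535,207),(479,467)),('abolt1',(167,136),(99,396)),('abolt2',(178,244),(123,507)),('lug',(690,165),(581,421))]:
    x,r=tri([(a,A(p)),(b,B(q))]);P[n]=x
    z=85 if n=='lug' else 52
    print(n,x.round(1),round(r[0],1),plane(a,A(p),z)[0,:2].round(1),plane(b,B(q),z)[0,:2].round(1))
def ang(v): return np.degrees(np.arctan2(v[1],v[0]))
pl=lambda k,p,q,z=52:(plane(a,A(p),z)[0]+plane(b,B(q),z)[0])/2
af,an=pl('',(269,97),(195,354)),pl('',(281,268),(231,537)); jf,jn=pl('',(350,90),(283,348)),pl('',(360,262),(309,530));lug=pl('',(690,165),(581,421),85);ao=pl('',(90,105),(20,366)); jo=pl('',(672,73),(604,330))
print('yaws',ang(af-an),ang(jf-jn),ang(ao-af)-90,ang(jf-jo)-90, ang((af+an)/2-lug)-90,ang((jf+jn)/2-lug)-90)
print('w',np.linalg.norm(af-an),np.linalg.norm(jf-jn),'edge mid',(af+an)/2,'jaw mid',(jf+jn)/2,'gap',np.linalg.norm((af+an-jf-jn)[:2]/2),'lug-jaw',np.linalg.norm((jf+jn)[:2]/2-lug[:2]))
E
```

```text
af [545.4  34.9  54.9] 0.2 [545.3  34.7] [545.7  35.8]
an [488.6  24.5  52.1] 1.1 [489.8  24.5] [487.4  24.5]
ao [537.7  78.5  51.4] 0.3 [538.   78.5] [537.4  78.2]
aon [481.6  70.1  48.2] 2.0 [484.1  70. ] [480.   68.6]
jf [549.9  14.9  50.2] 0.1 [549.7  15.1] [549.9  14.5]
jn [493.    4.7  52.9] 1.0 [494.    4.6] [491.9   4.9]
jo [563.6 -62.7  52.3] 0.0 [563.6 -62.9] [563.7 -62.7]
bolt1 [540.9 -32.1  52.3] 0.2 [541.1 -32.2] [540.7 -32. ]
bolt2 [517.3 -36.4  53.6] 0.0 [517.2 -36.9] [517.3 -36.3]
abolt1 [530.1  58.4  53.1] 0.1 [530.2  58.4] [530.   58.8]
abolt2 [494.9  51.8  53. ] 0.2 [495.   51.8] [494.6  52.1]
lug [534.2 -60.5  85.1] 0.1 [534.3 -60.5] [534.1 -60.5]
yaws 10.647658737690087 10.019170541965556 10.271657179836112 10.129853717992304 10.728512698891365 10.336840969266731
w 57.93135377192799 57.71180175435686 edge mid [517.06321854  29.88314507  52.        ] jaw mid [521.3694823    9.77847707  52.        ] gap 20.560680505815732 lug-jaw 71.44556873179573
```

Request:
send_rows:
  grip: [1,1,1,1,1,1,1,1]
  xyz:
    - [-0.004,-0.03,0]
    - [-0.008,-0.065,0]
    - [-0.012,-0.1,0]
    - [-0.016,-0.135,0]
    - [-0.02,-0.17,0]
    - [-0.025,-0.2,0]
    - [-0.03,-0.21,0]
    - [-0.03,-0.21,0]
  yaw: [2,4,6,8,10,11,11,11]

```text
time_s: 4.05
ee_pos: [429.7, -281.3, 219.7]
ee_rot: [-180.0, 0.0, 16.9]
force: [-0.6, 0.3, -0.6]
gripper_width: 90.8
gripper_force: 0.0
```

```bash
python3 - <<'E'
from h import *
f=grab('wrist','w4')
print(f['pose'][:3,3],env.state()['ee_pos'])
E
```

```text
[ 494.13331297 -261.9072236   391.14646527] [ 429.93722081 -279.8443712   219.71425137]
```

Request:
send_rows:
  grip: [1,1,1,1,1,1,1]
  xyz:
    - [0,-0.02,0]
    - [0,-0.05,0]
    - [0,-0.08,0]
    - [0,-0.105,0]
    - [0,-0.12,0]
    - [0,-0.12,0]
    - [0,-0.12,0]
  yaw: [0,0,0,0,0,0,0]

```text
time_s: 4.68
ee_pos: [430.3, -399.0, 219.7]
ee_rot: [-179.9, -0.0, 17.1]
force: [1.0, -0.2, -0.6]
gripper_width: 91.0
gripper_force: 0.0
```

```bash
python3 - <<'E'
from h import *
f=grab('wrist','w5');a=load('w4')
print(f['pose'][:3,3],env.state()['ee_pos'],env.state()['qpos'].round(0))
o=[cv2.resize(x['frame'][60:240,100:500],(800,360)) for x in(a,f)]
o=[x['frame'][0:290,c:c+400] for x,c in((a,160),(f,0))]
cv2.imwrite('pics/w45.png',cv2.cvtColor(np.hstack(o),cv2.COLOR_RGB2BGR))
E
```

```text
[ 494.71213867 -379.68835852  391.18099564] [ 430.21751522 -398.62677948  219.8030649 ] [-44.  19.  87.   0.  73.  29.]
```

View pics/w45.png

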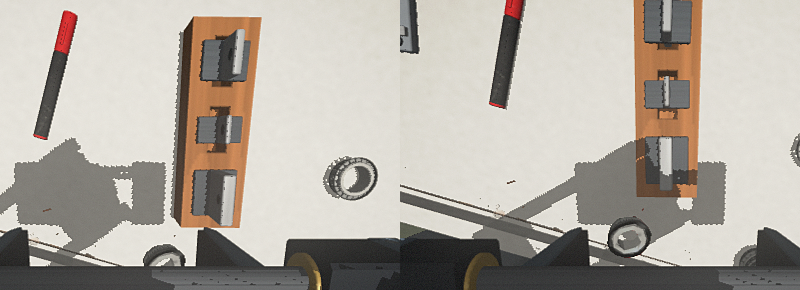

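The fixture's yaw is about 10.3°, the anvil edge middle (516.8, 29.9, 52) and the gap about 20.5 mm. The largest gauge is at crop (215,195) on the left and (665,160) on the right, and I'll zoom in on it.

```bash
python3 - <<'E'
from h import *
o=[cv2.resize(load(n)['frame'][v:v+100,u:u+66],(396,600),interpolation=cv2.INTER_CUBIC) for n,u,v in(('w4',345,145),('w5',235,115))]
cv2.imwrite('pics/g.png',cv2.cvtColor(np.hstack(o),cv2.COLOR_RGB2BGR))
E
```

```text
(no output)
```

View pics/g.png

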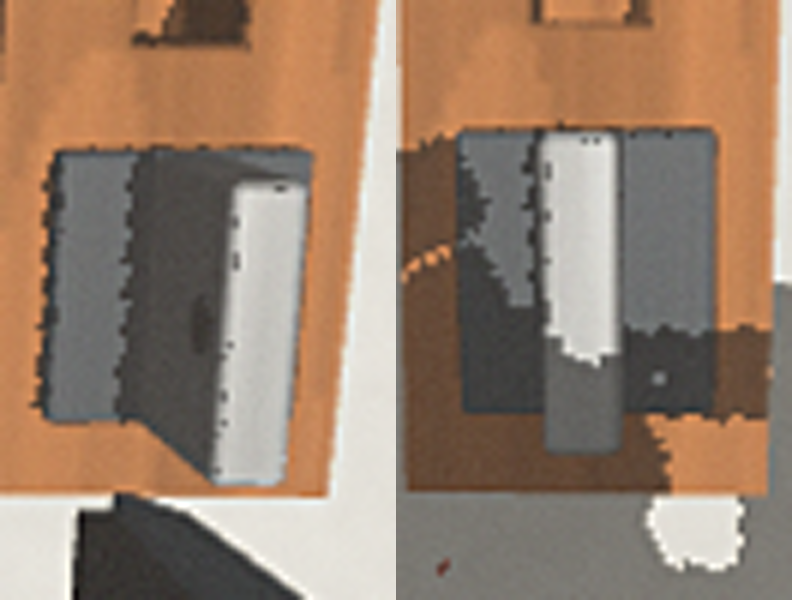

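The tab top's corners are (235,181), (308,185), (285,485), (212,480) in the left crop. In the right crop they are (540,131), (619,131), (621,452), (545,452).

```bash
python3 - <<'E'
from h import *
a,b=load('w4'),load('w5')
A=lambda p:(345+p[0]/6-.4,145+p[1]/6-.4); B=lambda p:(235+(p[0]-396)/6-.4,115+p[1]/6-.4)
X=[]
for p,q in [((235,181),(540,131)),((308,185),(619,131)),((285,485),(621,452)),((212,480),(545,452))]:
    x,r=tri([(a,A(p)),(b,B(q))]);X.append(x);print(x.round(1),round(r[0],1),plane(a,A(p),87)[0,:2].round(1),plane(b,B(q),87)[0,:2].round(1))
X=np.array(X);print('centre',X.mean(0));f=X[:2].mean(0)-X[2:].mean(0);print('yaw',np.degrees(np.arctan2(f[1],f[0])),np.linalg.norm(f))
Y=(plane(a,[A(p) for p in[(235,181),(308,185),(285,485),(212,480)]],87)+plane(b,[B(p) for p in[(540,131),(619,131),(621,452),(545,452)]],87))/2
f=Y[:2].mean(0)-Y[2:].mean(0);print(Y.mean(0),np.degrees(np.arctan2(f[1],f[0])))
e=plane(b,[B((403,150)),B((408,490))],45);d=e[0]-e[1];print('rack edge yaw',np.degrees(np.arctan2(d[1],d[0])))
g=plane(b,[B((458,135)),B((715,130)),B((716,410)),B((462,410))],51);print('guard',g.round(1).tolist(),g.mean(0))
E
```

```text
[ 488.3 -368.7   93.7] 0.1 [ 488.3 -371.1] [ 488.1 -368.5]
[ 491.3 -379.7   92.8] 0.3 [ 491. -382.] [ 491.6 -379.7]
[ 446.3 -394.1   92.8] 0.1 [ 445.4 -396.6] [ 445.3 -394.4]
[ 443.2 -383.    92.5] 0.5 [ 442.8 -385.2] [ 441.8 -383.1]
centre [ 467.30163727 -381.38599428   92.94047544]
yaw 17.641281136154422 47.28577279326079
[ 466.78391712 -382.57856894   87.        ] 17.521614187978322
rack edge yaw 16.557056589052355
guard [[482.6, -354.2, 51.0], [496.1, -395.0, 51.0], [451.3, -409.6, 51.0], [438.3, -367.7, 51.0]] [ 467.08443819 -381.63220413   51.        ]
```

The tab's top is at z≈93, which agrees with the rack plus gauge heights. Its centre is (467.3, -381.4) and its yaw 17.5°. Now I'll grasp it.

Request:
send_rows:
  grip: [0.3,0.2,0,0,0,0,0,0]
  xyz:
    - [0.02,0.01,0]
    - [0.037,0.019,-0.01]
    - [0.0375,0.0192,-0.04]
    - [0.0375,0.0192,-0.07]
    - [0.0375,0.0192,-0.1]
    - [0.0375,0.0192,-0.13]
    - [0.0375,0.0192,-0.15]
    - [0.0375,0.0192,-0.161]
  yaw: [0.5,0.5,0.5,0.5,0.5,0.5,0.5,0.5]

```text
time_s: 5.4
ee_pos: [466.2, -378.2, 56.5]
ee_rot: [-179.7, 0.1, 17.7]
force: [0.4, 0.5, 0.3]
gripper_width: 45.8
gripper_force: 0.0
```

Request:
send_rows:
  grip: [0,-0.6,-0.9,-1,-1,-1,-1,-1]
  xyz:
    - [0,0,0]
    - [0,0,0]
    - [0,0,0]
    - [0,0,0]
    - [0,0,0]
    - [0,0,0]
    - [0,0,0]
    - [0,0,0]
  yaw: [0,0,0,0,0,0,0,0]
  grip_force: 35

```text
time_s: 6.07
ee_pos: [467.5, -381.5, 59.9]
ee_rot: [180.0, -0.0, 17.6]
force: [-0.5, 1.5, 4.7]
gripper_width: 12.1
gripper_force: 35.0
```

The opening is 12.1 mm, so the largest gauge is gripped. Now I'll lift it.

Request:
send_rows:
  grip: [-1,-1,-1,-1,-1,-1,-1,-1]
  xyz:
    - [0,0,0.005]
    - [0,0,0.012]
    - [0,0,0.022]
    - [0,0,0.035]
    - [0,0,0.05]
    - [0,0,0.07]
    - [0,0,0.09]
    - [0,0,0.105]
  yaw: [0,0,0,0,0,0,0,0]

```text
time_s: 6.73
ee_pos: [467.7, -381.8, 166.3]
ee_rot: [179.9, -0.1, 17.6]
force: [0.2, 0.0, -2.0]
gripper_width: 11.8
gripper_force: 35.0
```

Request:
send_rows:
  grip: [-1,-1,-1,-1,-1,-1,-1,-1]
  xyz:
    - [0.002,0.012,0.005]
    - [0.006,0.035,0.01]
    - [0.012,0.065,0.01]
    - [0.018,0.1,0.01]
    - [0.024,0.135,0.01]
    - [0.03,0.17,0.01]
    - [0.036,0.205,0.01]
    - [0.042,0.24,0.01]
  yaw: [0,-1,-2,-3,-4,-5,-6,-7.3]

```text
time_s: 7.4
ee_pos: [508.5, -138.8, 173.7]
ee_rot: [-180.0, 0.1, 10.2]
force: [0.1, -0.4, -2.7]
gripper_width: 11.7
gripper_force: 35.0
```

Request:
send_rows:
  grip: [-1,-1,-1,-1,-1,-1,-1,-1]
  xyz:
    - [0.004,0.035,0]
    - [0.006,0.07,0]
    - [0.008,0.105,0]
    - [0.009,0.135,0]
    - [0.009,0.155,0]
    - [0.009,0.161,0]
    - [0.009,0.161,0]
    - [0.009,0.161,0]
  yaw: [0,0,0,0,0,0,0,0]

```text
time_s: 8.07
ee_pos: [517.8, 19.5, 173.8]
ee_rot: [180.0, 0.0, 10.3]
force: [-0.5, 0.1, -3.0]
gripper_width: 12.0
gripper_force: 35.0
```

```bash
python3 - <<'E'
from h import *
f=grab('wrist','w6');s=grab('scene','s6');e=env.state();print(e['time_s'],e['ee_pos'],e['ee_rot'],e['force'],e['gripper_width'])
o=[cv2.resize(f['frame'][60:360,120:460],(400,353)),cv2.resize(s['frame'][130:330,160:360],(353,353))]
cv2.imwrite('pics/p6.png',cv2.cvtColor(np.hstack(o),cv2.COLOR_RGB2BGR))
E
```

```text
8.1667 [518.04556498  18.62889352 173.84752382] [1.79970675e+02 2.91686858e-02 1.02090732e+01] [ 0.22116095 -0.67669664 -1.99798395] 11.952668577565822
```

View pics/p6.png

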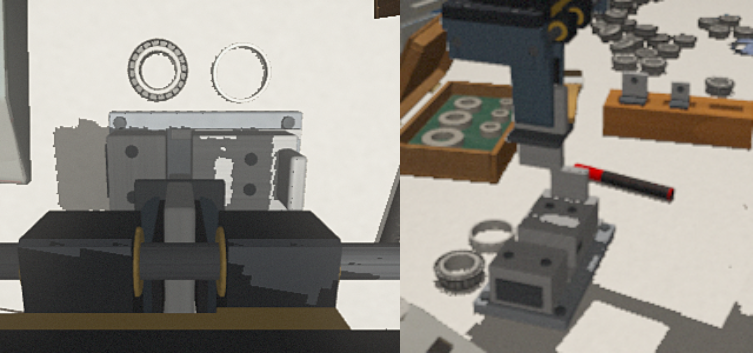

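The gauge hangs upright above the gap: the left crop shows it at (180,170), between the anvil and the jaw. Next I'll lower it.

Request:
send_rows:
  grip: [-1,-1,-1,-1,-1,-1,-1,-1]
  xyz:
    - [0,0.0005,-0.015]
    - [0,0.0005,-0.035]
    - [0,0.0005,-0.055]
    - [0,0.0005,-0.068]
    - [0,0.0005,-0.074]
    - [0,0.0005,-0.079]
    - [0,0.0005,-0.084]
    - [0,0.0005,-0.084]
  yaw: [0,0,0,0,0,0,0,0]

```text
time_s: 8.83
ee_pos: [518.3, 19.7, 89.7]
ee_rot: [180.0, 0.0, 10.2]
force: [0.5, 0.2, -3.0]
gripper_width: 11.7
gripper_force: 35.0
```

Request:
send_rows:
  grip: [-1,-1,-1,-1,-1,-1]
  xyz:
    - [0,0,-0.005]
    - [0,0,-0.01]
    - [0,0,-0.015]
    - [0,0,-0.02]
    - [0,0,-0.02]
    - [0,0,-0.02]
  yaw: [0,0,0,0,0,0]

```text
time_s: 9.33
ee_pos: [518.0, 20.2, 69.6]
ee_rot: [-180.0, 0.0, 10.3]
force: [0.1, -0.6, -1.2]
gripper_width: 12.0
gripper_force: 35.0
```

Request:
send_rows:
  grip: [-1,-1,-1,-1,-1]
  xyz:
    - [0,0,-0.001]
    - [0,0,-0.002]
    - [0,0,-0.003]
    - [0,0,-0.0035]
    - [0,0,-0.0035]
  yaw: [0,0,0,0,0]

```text
time_s: 9.75
ee_pos: [518.4, 20.1, 66.9]
ee_rot: [180.0, -0.0, 10.3]
force: [0.3, 0.1, 0.6]
gripper_width: 12.0
gripper_force: 35.0
```

Request:
send_rows:
  grip: [-0.9,-0.7,-0.4,-0.3,-0.3,-0.3]
  xyz:
    - [0,0,-0.0005]
    - [0,0,-0.0005]
    - [0,0,0]
    - [0,0,0]
    - [0,0,0]
    - [0,0,0]
  yaw: [0,0,0,0,0,0]

```text
time_s: 10.25
ee_pos: [518.4, 20.1, 66.4]
ee_rot: [180.0, -0.0, 10.3]
force: [-0.3, 0.3, 0.9]
gripper_width: 31.9
gripper_force: 0.0
```

Request:
send_rows:
  grip: [-0.3,-0.3,-0.3,-0.3,-0.6,-1,-1,-1]
  xyz:
    - [0,0,0.01]
    - [0,0,0.03]
    - [0,0,0.06]
    - [-0.01,0,0.09]
    - [-0.035,0,0.12]
    - [-0.06,0,0.14]
    - [-0.07,0,0.15]
    - [-0.07,0,0.15]
  yaw: [0,0,0,0,0,0,0,0]

```text
time_s: 10.92
ee_pos: [447.9, 20.2, 219.4]
ee_rot: [179.9, -0.3, 10.3]
force: [0.1, -0.0, -0.4]
gripper_width: 8.0
gripper_force: 0.0
```

```bash
python3 - <<'E'
from h import *
f=grab('wrist','w7');s=grab('scene','s7');e=env.state();print(e['time_s'],e['ee_pos'],e['ee_rot'],e['gripper_width'])
o=[cv2.resize(f['frame'][70:220,180:380],(533,400),interpolation=cv2.INTER_CUBIC),cv2.resize(s['frame'][200:320,190:290],(267,320))]
o[1]=cv2.copyMakeBorder(o[1],0,80,0,0,cv2.BORDER_CONSTANT)
cv2.imwrite('pics/p7.png',cv2.cvtColor(np.hstack(o),cv2.COLOR_RGB2BGR))
E
```

```text
11.0167 [448.75340702  20.12895218 216.54398136] [ 1.79982282e+02 -8.47631241e-02  1.02707779e+01] 1.1650338144883057
```

View pics/p7.png

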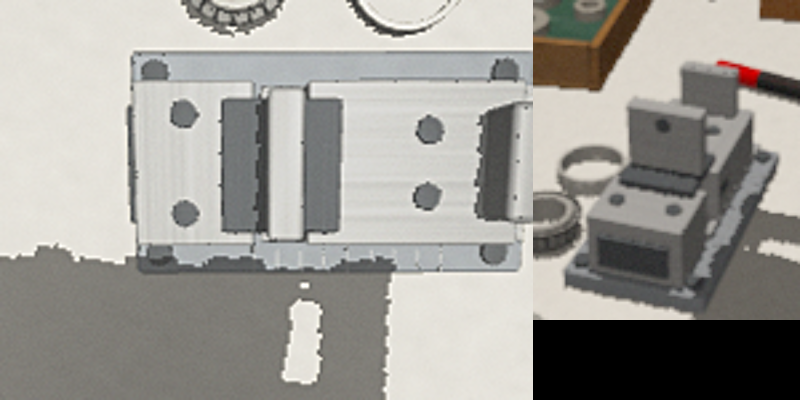

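The gauge is seated square, with its guard spanning anvil and jaw (tab at (286,165)) and the tongue just short of the jaw. With the fingers shut, I'll go behind the lug.

Request:
send_rows:
  grip: [-1,-1,-1,-1,-1,-1,-1,-1]
  xyz:
    - [0.02,-0.027,0]
    - [0.045,-0.06,0]
    - [0.07,-0.093,0]
    - [0.09,-0.12,0]
    - [0.094,-0.127,-0.01]
    - [0.094,-0.127,-0.04]
    - [0.094,-0.127,-0.07]
    - [0.094,-0.127,-0.1]
  yaw: [0,0,0,0,0,0,0,0]

```text
time_s: 11.68
ee_pos: [542.2, -107.1, 113.1]
ee_rot: [-179.9, 0.1, 10.2]
force: [0.9, 0.3, 0.2]
gripper_width: 0.6
gripper_force: 0.0
```

Request:
send_rows:
  grip: [-1,-1,-1,-1,-1,-1]
  xyz:
    - [0,0,-0.03]
    - [0,0,-0.05]
    - [0,0,-0.055]
    - [-0.0018,0.01,-0.055]
    - [-0.0034,0.019,-0.055]
    - [-0.0034,0.019,-0.055]
  yaw: [0,0,0,0,0,0]

```text
time_s: 12.18
ee_pos: [539.3, -86.2, 62.4]
ee_rot: [-180.0, -0.1, 10.3]
force: [0.3, -0.4, -0.2]
gripper_width: 0.6
gripper_force: 0.0
```

Request:
send_rows:
  grip: [-1,-1,-1,-1,-1,-1,-1,-1]
  xyz:
    - [-0.0004,0.002,0]
    - [-0.0007,0.004,0]
    - [-0.0011,0.006,0]
    - [-0.0015,0.008,0]
    - [-0.0018,0.0095,0]
    - [-0.002,0.011,0]
    - [-0.0022,0.012,0]
    - [-0.0022,0.012,0]
  yaw: [0,0,0,0,0,0,0,0]

```text
time_s: 12.85
ee_pos: [536.9, -76.5, 61.7]
ee_rot: [179.9, -0.0, 10.3]
force: [-0.6, -3.7, 1.6]
gripper_width: 0.3
gripper_force: 1.6
```

Contact is made, with about 3.5 N of friction. I'll continue in small steps.

Request:
send_rows:
  grip: [-1,-1,-1,-1,-1]
  xyz:
    - [-0.0002,0.001,0]
    - [-0.0004,0.002,0]
    - [-0.0005,0.003,0]
    - [-0.0006,0.0035,0]
    - [-0.0006,0.0035,0]
  yaw: [0,0,0,0,0]

```text
time_s: 13.27
ee_pos: [536.1, -72.4, 61.6]
ee_rot: [180.0, -0.0, 10.3]
force: [0.1, -3.3, 2.6]
gripper_width: 0.3
gripper_force: 2.0
```

Request:
send_rows:
  grip: [-1,-1,-1]
  xyz:
    - [-0.0001,0.0005,0]
    - [-0.0002,0.001,0]
    - [-0.0002,0.001,0]
  yaw: [0,0,0]

```text
time_s: 13.52
ee_pos: [535.9, -71.4, 61.6]
ee_rot: [180.0, -0.0, 10.3]
force: [-0.4, -4.2, 3.2]
gripper_width: 0.6
gripper_force: 2.0
```

Request:
send_rows:
  grip: [-1,-1,-1]
  xyz:
    - [-0.0001,0.0005,0]
    - [-0.0002,0.001,0]
    - [-0.0002,0.001,0]
  yaw: [0,0,0]

```text
time_s: 13.77
ee_pos: [535.8, -70.3, 61.5]
ee_rot: [180.0, -0.0, 10.3]
force: [-0.5, -4.5, 3.3]
gripper_width: 0.5
gripper_force: 2.0
```

Request:
send_rows:
  grip: [-1,-1,-1]
  xyz:
    - [-0.0001,0.0005,0]
    - [-0.0002,0.001,0]
    - [-0.0002,0.001,0]
  yaw: [0,0,0]

```text
time_s: 14.02
ee_pos: [535.6, -69.3, 61.5]
ee_rot: [180.0, -0.0, 10.3]
force: [-0.6, -4.3, 3.8]
gripper_width: 0.6
gripper_force: 2.0
```

Request:
send_rows:
  grip: [-1,-1,-1]
  xyz:
    - [-0.0001,0.0005,0]
    - [-0.0002,0.001,0]
    - [-0.0002,0.001,0]
  yaw: [0,0,0]

```text
time_s: 14.27
ee_pos: [535.6, -69.1, 61.5]
ee_rot: [179.9, -0.0, 10.3]
force: [-0.0, -7.2, 2.9]
gripper_width: 0.2
gripper_force: 3.4
```

```bash
python3 - <<'E'
from h import *
f=grab('wrist','w8');s=grab('scene','s8')
o=[cv2.resize(f['frame'][60:260,40:400],(533,400)),cv2.resize(s['frame'][200:320,190:290],(267,320),interpolation=cv2.INTER_CUBIC)]
o[1]=cv2.copyMakeBorder(o[1],0,80,0,0,cv2.BORDER_CONSTANT)
cv2.imwrite('pics/p8.png',cv2.cvtColor(np.hstack(o),cv2.COLOR_RGB2BGR))
E
```

```text
(no output)
```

View pics/p8.png

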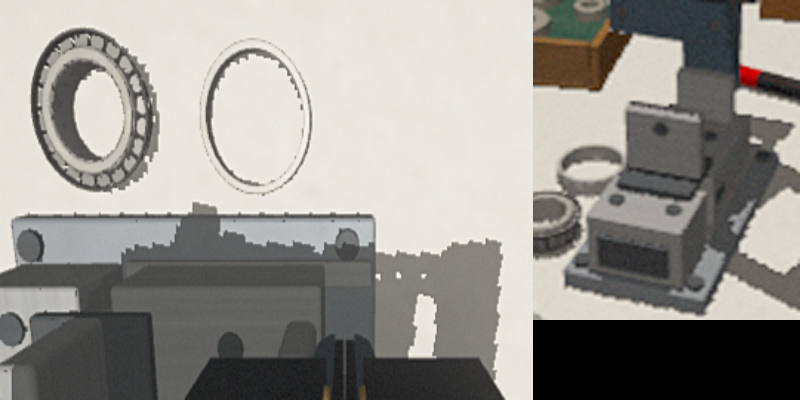

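The gauge still stands upright. The force has risen to 7 N and the advance has stalled, so the blade has met the anvil. I'll firm it slightly to confirm.

Request:
send_rows:
  grip: [-1,-1,-1,-1]
  xyz:
    - [-0.0001,0.0005,0]
    - [-0.0002,0.001,0]
    - [-0.0003,0.0015,0]
    - [-0.0003,0.0015,0]
  yaw: [0,0,0,0]

```text
time_s: 14.7
ee_pos: [535.6, -69.1, 61.6]
ee_rot: [179.8, -0.0, 10.4]
force: [0.1, -11.9, 2.5]
gripper_width: 0.4
gripper_force: 5.9
```

It's firm: no motion at 12 N. I'll back off along -y, rise, move away and look.

Request:
send_rows:
  grip: [-1,-1,-1,-1,-1,-1,-1,-1]
  xyz:
    - [0.0004,-0.002,0]
    - [0.001,-0.006,0]
    - [0.0028,-0.015,0]
    - [0.0045,-0.025,0]
    - [0.0045,-0.027,0.02]
    - [0.0045,-0.027,0.05]
    - [0.0045,-0.027,0.08]
    - [0.0045,-0.027,0.11]
  yaw: [0,0,0,0,0,0,0,0]

```text
time_s: 15.37
ee_pos: [539.2, -94.3, 172.2]
ee_rot: [-179.9, 0.1, 10.2]
force: [0.7, -0.4, -0.5]
gripper_width: 0.5
gripper_force: 0.0
```

Request:
send_rows:
  grip: [-1,-1,-1,-1,-1,-1,-1,-1]
  xyz:
    - [-0.01,0.005,0.03]
    - [-0.035,0.02,0.05]
    - [-0.06,0.045,0.05]
    - [-0.08,0.075,0.05]
    - [-0.09,0.1,0.05]
    - [-0.09,0.11,0.05]
    - [-0.09,0.11,0.05]
    - [-0.09,0.11,0.05]
  yaw: [0,0,0,0,0,0,0,0]

```text
time_s: 16.03
ee_pos: [450.3, 15.8, 221.5]
ee_rot: [180.0, -0.0, 10.3]
force: [0.4, -0.3, 0.3]
gripper_width: 0.6
gripper_force: 0.0
```

```bash
python3 - <<'E'
from h import *
f=grab('wrist','w9');s=grab('scene','s9');e=env.state();print(e['time_s'],e['ee_pos'],e['force'])
c=f['frame'][60:210,180:380]
o=[cv2.resize(c,(533,400),interpolation=cv2.INTER_CUBIC),cv2.resize(s['frame'][200:320,190:290],(267,320),interpolation=cv2.INTER_CUBIC)]
o[1]=cv2.copyMakeBorder(o[1],0,80,0,0,cv2.BORDER_CONSTANT)
cv2.imwrite('pics/p9.png',cv2.cvtColor(np.hstack(o),cv2.COLOR_RGB2BGR))
E
```

```text
16.1333 [450.38285514  15.15829868 221.24892633] [-0.33353008 -0.20465398 -0.93058687]
```

View pics/p9.png

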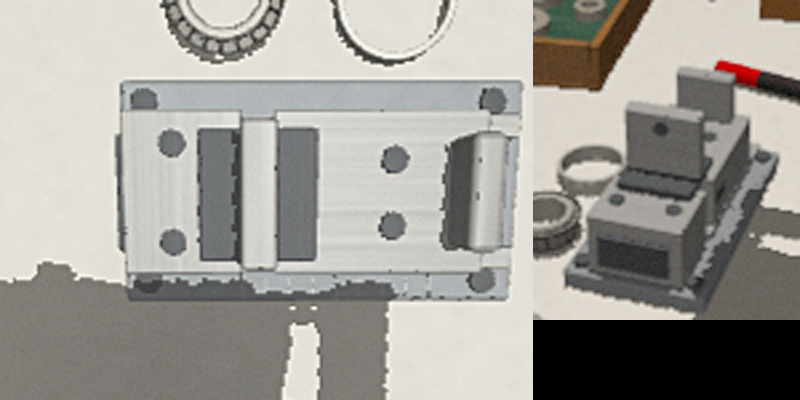

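The gauge stands square, with the tab at (259,193) and the lug top at (490,190). I'll check the numbers, letting the script hand in only if they fit.

```bash
python3 - <<'E'
from h import *
f=load('w9');U=lambda p:(180+p[0]/2.667-.4,60+p[1]/2.667-.4)
a=np.radians(10.3);R=np.array([[np.cos(a),np.sin(a)],[-np.sin(a),np.cos(a)]])
loc=lambda p,z:R@(plane(f,U(p),z)[0,:2]-[516.8,29.9])+[0,30]
l=loc((490,190),85);b=loc((392,192),52);t=loc((259,193),100)
ab=loc((172,193),52)
print('lug',l,'jaw travel',l[1]+72,'bolts apart',ab[1]-b[1],'tab',t)
ob=R@(np.array([(512.5-529.1),(55.1+34.2)]));print('bolts apart before',ob[1])
ok=abs(l[1]+72-18)<2 and abs(t[0])<9 and 4<18-(ob[1]-(ab[1]-b[1]))<14
print(ok)
if ok: print(env.job_done())
E
```

```text
lug [  1.37579681 -54.5742221 ] jaw travel 17.42577789970376 bolts apart 82.62194972418388 tab [ 0.17177731 23.95800262]
bolts apart before 90.82905065839668
True
the job is handed in; nothing more can be done
None
```

The largest gauge stands upright and seated in the gap, the jaw is closed on the blade (travel measured at about 17.4 mm, against 18 mm for full contact), the arm is clear and the job is handed in; the verdict was not reported back.

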